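Clamp the culture jar shut

TASK

Clamp the steel culture jar shut: swing its folded clamp bail upright over the lid without pushing the lid off its seat, then screw the knob clockwise, regripping as often as needed, until it is fully down and the lid is held level and tight on its gasket. Leave the other things on the bench standing where they are.

Things in the scene. Friction and masses are not known exactly. Their poses are not given: they have to be found in the camera images.
- jar: open steel culture jar, fixed to the bench, 120 mm across (126 at the rim), rim 165 mm high. Origin: on the bench on the jar's axis; z up, y along the bail's pivot axis; the bail folds back towards -x of this frame. Pivots 140 mm above the bench at y = +-74 mm. On the rim lies a 5 mm black rubber gasket ring, its top 170 mm above the bench, opening 104 mm; on it lies the lid.
- lid: round steel lid lying loose on the gasket, 120 mm across, 0.3 kg; a tapered spigot 96 mm across and 10 mm deep below it keeps it in the jar's mouth. Origin: centre of the spigot's underside, z up; plate underside z = 10 mm, its top 15 at the edge and 18 inside, round boss 30 mm across in the middle, its flat top at 46. It starts with its origin 159.6 mm above the jar's; clamped tight, about 157.
- bail (a joint): the jar's swing-over clamp bail, a stirrup of 12 mm round steel bar on two pivots. 0 = upright over the lid, at its stop; larger = folded back from upright, towards -x of the jar; 1.3 = lower stop. Starts at 1.0 to 1.25. Stiff pivot: it stays where it is left and takes about 8 N at the bar to swing.
- bail_bar (a point): middle of the bail's cross bar (12 mm round, 120 mm long along this frame's y), 89 mm from the pivot axis. z of this frame points from the pivot axis to the bar and on along the screw to the knob. A 24 mm hub with the screw is in the middle; the bar can be held 25 to 58 mm either side of the middle, and turns in the fingers.
- knob (a joint): clamp screw in the bail's hub. 0 = screwed right back, grows as its knob turns clockwise seen from the knob's end (from above with the bail upright); 10 rad = end stop, fully down. Starts at 0 to 0.8. Knob and foot go down 1.273 mm a radian (8 mm a turn). The foot meets the lid's boss at about 7.9, then squeezes the gasket. Takes 0.1 N m; stays where left.
- knob_top (a point): centre of the outer face of the screw's round knurled knob, 44 mm across, 28 mm long; z outwards along the screw. Screwed right back it is 146 mm from the pivot axis (57 mm beyond the bar's centre), with 20 mm between the knob's underside and the hub (which stands 3 mm proud of the bar); fully down, 7.3 mm.
- flask: conical glass flask, 86 mm wide, 136 mm tall; bystander
- bottle: capped amber reagent bottle, 68 mm wide, 150 mm tall; bystander
- beaker: glass beaker, 68 mm wide, 90 mm tall; bystander
- plates: two stacked culture plates, 91 mm across, 28 mm tall; bystander
- stopper: cork stopper, 40 mm wide, 32 mm tall; bystander
- burner: gas burner, foot 80 mm wide, 132 mm tall; bystander
- wash: white plastic wash bottle, 64 mm wide, 175 mm tall with its spout; bystander
- tongs: steel crucible tongs lying on the bench, 200 mm long; bystander
Not all that is in view belongs to the job. What is shaped like the lid but pink or turquoise is not meant.

How it is judged:
By the outcome, as a careful person would: the job done as asked, in the order asked, and still so for the second after the job is handed in, with the robot touching nothing.
It also fails if it takes over 72 s, if anything falls off the work surface, if the arm or the gripper's body presses on something with over 40 N, if the wrist force passes 120 N, or if a joint passes its speed limit or range.

ROBOT

A 6-joint arm with a two-finger parallel gripper is mounted at the origin on the work surface. World frame = base frame: x ahead of the robot, y to its left, z up, the work surface at z = 0. Lengths are in m, angles in degrees, forces in N, time in s.
With the tool pointing down it reaches from about 0.275 to 0.875 m from the base axis. Payload 12.5 kg.
Tool frame: the origin (TCP) lies at the very end of the fingers, on their centre line; the grasp point (between the pads) lies 19 mm behind it (arm.grip_depth is the distance from the TCP to the grasp point, in m); z points along the fingers, y is the line along which they close (so a half turn about z gives the same grasp; the last joint's range is limited). The gripper opens to 85 mm and grips with 20 to 120 N. Pads are 22 mm wide; open, the fingers measure 114 mm over their backs; the gripper's body (76 mm by 85 mm) begins 54 mm behind the grasp point. The pads swing forward as they close: fully open they stand 13 mm farther back than shut.
Start: joints at [-76.467, 20.094, 94.641, -0, 65.266, -4.847], TCP at [0.173, -0.522, 0.231] pointing down, gripper open.
Joint ranges: [-157.81, 157.81], [-45, 120.19], [0.68, 151.7], [-89.99, 269.99], [4.06, 180], [-164.3, 164.3]. Speed limits (degrees/s): [127.2, 127.2, 159.86, 180, 180, 180].

INTERFACE

Orientations are given as [roll, pitch, yaw] about the fixed x, y, z axes, in that order (R = Rz(yaw) Ry(pitch) Rx(roll)).
In Python, from workcell import arm gives the robot as it stands. The module is installed in compiled form; this text tells all that it offers.
- The arm moves only by the shell command python3 -m handwheel 'ROWS'. ROWS is JSON, a list of rows, each a list of 3 entries, a list of its own where there are three numbers: the shift along the tool's x, y, z in m, then the turn, a rotation vector about the tool's x, y, z in degrees, then the finger opening in m, from 0 to 0.0854. In form: [[[tx, ty, tz], [wx, wy, wz], jaw], ...]. A call has 1 to 5 rows; each row is the pose to reach, as a shift and turn from the pose commanded when the call began, along the tool's axes at that moment; what a row does not reach only later rows make up. A row lasts 1/8 s, in which the tool goes at most 62.5 mm and 10.7 degrees, less where a joint would pass 70% of its speed; a pose out of reach is approached as far as the arm can. A call with a gripper value outside its range is refused whole. The fingers move at their own pace and stop on an object; the grip force is fixed at half the most. Time passes only in rows, so rows that repeat a pose let the fingers close. It gives the time, the measured TCP pose, the force, the opening and the grip force at its end, in the units of the state.
- arm.get_obs(): the state, without advancing time (a new reading comes with each control period).
- arm.capture(name): name is "scene" or "side" or "wrist"; returns a dict with "frame" (480x640x3 uint8, red, green, blue), "camera_matrix" (3x3 intrinsics, pixels), "T" (4x4, takes a point from camera to world coordinates); the wrist camera has in their place "T_tool_cam" (4x4, takes a point from camera to tool coordinates, whose origin is the TCP and whose axes are the flange's). Camera axes: x right, y up, looking along -z (the intrinsics and any distortion apply to the point x, -y, -z); pixel columns grow to the right and rows downward; lengths in m; the calibration is good to about 2 mm. A picture is of the moment at which its call begins: read the wrist's pose just before it. There is no depth.
- arm.close_job(): hands the job in; it is judged then, once.
The state is a dict: "clock": time; "joints": joint angles; "dq": joint speeds; "tau": joint torques, N m; "tcp_pos": TCP position; "eef_rot": TCP orientation; "wrist_force": force on the tool from outside, world axes, zero at the start; "moment": the same for the moment, N m; "grip_width": opening from 0.0 (shut) to 1.0 (fully open); "finger_force": force on a finger pad.
Only numpy, scipy, OpenCV 4.12 (cv2) and the standard library are available. Lean on these libraries where they do the work, as an engineer would, in place of code of your own. Each camera call takes 0.05 s, during which the arm holds its last target. There are 200 camera calls.

## Working session

There is one attempt and no reset: what is moved stays moved. The work goes in short steps, Python scripts to look and compute and a shell command to move; the robot and the scene stay as the last step left them, time stands still between calls to the robot, and variables do not carry over. Pictures are saved under pics/ and viewed, at most 10 in all, crops included, and the job is handed in when it is done.

```bash
mkdir -p pics; cat > h.py <<'E'
import numpy as np, cv2
from scipy.spatial.transform import Rotation as R
from workcell import arm
def Tt(o=None):
    o=o or arm.get_obs(); T=np.eye(4); T[:3,:3]=R.from_euler('xyz',o['eef_rot'],degrees=True).as_matrix(); T[:3,3]=o['tcp_pos']; return T
def cap(n,f):
    o=arm.get_obs(); c=arm.capture(n); cv2.imwrite('pics/'+f+'.png',c['frame'][:,:,::-1])
    T=c['T'] if n!='wrist' else Tt(o)@c['T_tool_cam']
    np.savez(f+'.npz',K=c['camera_matrix'],T=T); return c
def ray(f,u,v):
    d=np.load(f+'.npz'); K=d['K'];T=d['T']
    p=np.linalg.solve(K,[u,v,1]); p=T[:3,:3]@np.array([p[0],-p[1],-p[2]]); return T[:3,3],p/np.linalg.norm(p)
def atz(f,u,v,z):
    o,d=ray(f,u,v); return o+d*(z-o[2])/d[2]
def tri(l):
    A=0;b=0
    for f,u,v in l:
        o,d=ray(f,u,v);P=np.eye(3)-np.outer(d,d);A=A+P;b=b+P@o
    x=np.linalg.solve(A,b)
    return x,[round(float(np.linalg.norm((np.eye(3)-np.outer(ray(*q)[1],ray(*q)[1]))@(x-ray(*q)[0])))*1e3,1) for q in l]
def proj(f,X):
    d=np.load(f+'.npz'); X=np.atleast_2d(X); p=(X-d['T'][:3,3])@d['T'][:3,:3]; p=p*[1,-1,-1]; q=p@d['K'].T; return q[:,:2]/q[:,2:]
E
python3 -c "
from h import *
for n in ['scene','side','wrist']:
    c=cap(n,n+'0'); print(n,[k for k in c if k not in('frame',)]); print(np.load(n+'0.npz')['T'].round(3))
print(arm.get_obs())"
```

```text
scene ['camera_matrix', 'T']
[[ 0.189 -0.687  0.701  1.521]
 [ 0.982  0.127 -0.14  -0.174]
 [ 0.007  0.715  0.699  1.123]
 [ 0.     0.     0.     1.   ]]
side ['camera_matrix', 'T']
[[-0.721  0.361 -0.591 -0.097]
 [-0.693 -0.357  0.627  0.704]
 [ 0.016  0.861  0.508  0.752]
 [ 0.     0.     0.     1.   ]]
wrist ['camera_matrix', 'T_tool_cam']
[[ 0.315  0.907  0.281  0.244]
 [-0.949  0.301  0.093 -0.499]
 [-0.    -0.296  0.955  0.374]
 [ 0.     0.     0.     1.   ]]
{'clock': 0.15, 'joints': array([-7.64668903e+01,  2.01158130e+01,  9.46671830e+01,  9.35158287e-04,
        6.52655433e+01, -4.84645712e+00]), 'dq': array([ 0.08092816, -0.13845063, -0.20775942, -0.05431879, -0.02538426,
       -0.0120422 ]), 'tau': array([-8.41684578e-04, -5.06250572e+01, -2.91502118e+01, -1.77714192e-04,
        3.32471092e-03,  4.40257145e-05]), 'tcp_pos': array([ 0.17339862, -0.52169436,  0.23090471]), 'eef_rot': array([-1.79951706e+02, -4.94688058e-03,  1.83791731e+01]), 'wrist_force': array([-0.12051138,  0.31910345, -0.59044105]), 'moment': array([ 0.03610321, -0.00988643,  0.01096353]), 'finger_force': 0.0, 'grip_width': 0.9985270909963128}
```

View pics/scene0.png

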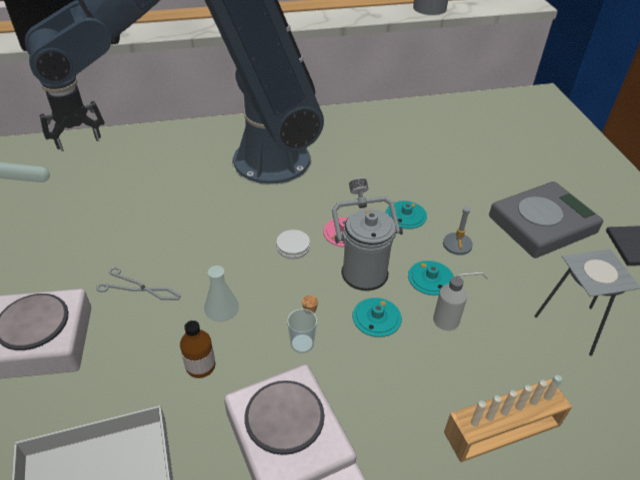

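View pics/side0.png

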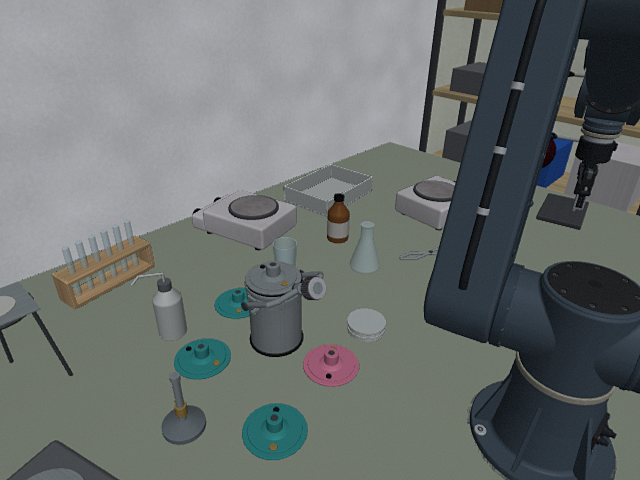

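The scene view shows the jar at about (367,250), with its boss top near (371,215) and the knob at (359,186). The bail is folded towards the robot. In the side view the boss top is at about (273,267) and the knob at (316,288). I'll enlarge both in one picture.

```bash
python3 -c "
import cv2,numpy as np
a=cv2.imread('pics/scene0.png')[170:295,320:420];b=cv2.imread('pics/side0.png')[250:365,232:337]
f=lambda i:cv2.resize(cv2.resize(i,None,fx=4,fy=4,interpolation=cv2.INTER_CUBIC),(400 if i is a else 400,500))
b=cv2.imread('pics/side0.png')[245:370,235:335]
cv2.imwrite('pics/m0.png',np.hstack([cv2.resize(i,(400,500),interpolation=cv2.INTER_CUBIC) for i in(a,b)]))"
```

```text
(no output)
```

View pics/m0.png

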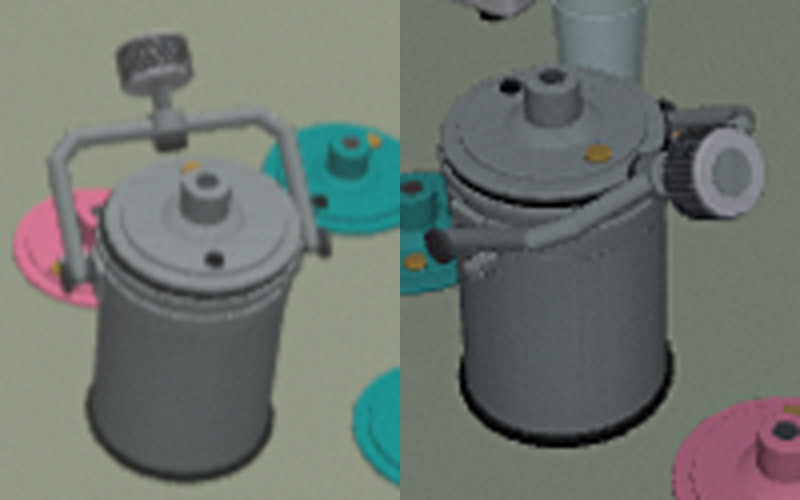

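```bash
cat > fit.py <<'E'
from h import *
from scipy.optimize import least_squares
S=lambda a,b:(320+a/4,170+b/4); D=lambda a,b:(235+(a-400)/4,245+b/4)
obs=[('scene0',S(208,181),'boss'),('side0',D(552,76),'boss'),('scene0',S(72,278),'pa'),('scene0',S(320,245),'pb'),('side0',D(438,245),'pb'),
('scene0',S(168,128),'hub'),('side0',D(733,173),'knob'),('scene0',S(150,50),'knob'),('scene0',S(179,440),'base')]
def model(p):
    x,y,yaw,a,k=p; c=np.array([x,y,0]); ex=np.array([np.cos(yaw),np.sin(yaw),0]); ey=np.array([-np.sin(yaw),np.cos(yaw),0]);ez=np.array([0,0,1.])
    pv=c+.14*ez; d=np.cos(a)*ez-np.sin(a)*ex
    return dict(boss=c+.2056*ez,pa=pv-.076*ey,pb=pv+.076*ey,hub=pv+.089*d,knob=pv+d*(.146-.001273*k),base=c)
def res(p):
    m=model(p); return np.concatenate([(proj(f,m[n])[0]-uv)*(0.3 if n=='base' else 1) for f,uv,n in obs])
if __name__=='__main__':
    for n,l in dict(boss=[0,1],knob=[6,7],pb=[3,4]).items(): print(n,tri([(obs[i][0],*obs[i][1]) for i in l]))
    for y0 in (0,1,-1,3):
        r=least_squares(lambda p:np.append(res(p),(p[4]-.4)*2),[.5,0,y0,1.1,.4]); print(r.cost,r.x)
        if r.cost<60: print(res(r.x).round(1)); [print(k,v.round(4)) for k,v in model(r.x).items()]
    for q,h in [('flask',(221,310)),('plates',(293,245)),('stopper',(310,305)),('beaker',(302,345)),('wash',(447,325)),('burner',(458,245)),('bottle',(199,372))]: print(q,atz('scene0',*h,0.)[:2].round(3))
E
python3 fit.py
```

```text
boss (array([0.53987562, 0.17067268, 0.20507426]), [0.3, 0.3])
knob (array([0.41299898, 0.16648296, 0.20606658]), [0.3, 0.3])
pb (array([0.53973285, 0.24976664, 0.13821456]), [1.8, 1.8])
8.395344920688421 [0.54119771 0.17037185 0.01969566 1.0944576  0.42891715]
[ 0.2  0.3 -0.2 -0.6  2.1  0.2 -0.6 -0.1  2.1 -1.6  0.5  0.3 -0.3  0.3
  0.3 -0.6  0.3 -1.9]
boss [0.5412 0.1704 0.2056]
pa [0.5427 0.0944 0.14  ]
pb [0.5397 0.2464 0.14  ]
hub [0.4621 0.1688 0.1808]
knob [0.412  0.1678 0.2067]
base [0.5412 0.1704 0.    ]
8.395344920687643 [0.54119771 0.17037185 0.01969566 1.0944576  0.4289159 ]
[ 0.2  0.3 -0.2 -0.6  2.1  0.2 -0.6 -0.1  2.1 -1.6  0.5  0.3 -0.3  0.3
  0.3 -0.6  0.3 -1.9]
boss [0.5412 0.1704 0.2056]
pa [0.5427 0.0944 0.14  ]
pb [0.5397 0.2464 0.14  ]
hub [0.4621 0.1688 0.1808]
knob [0.412  0.1678 0.2067]
base [0.5412 0.1704 0.    ]
8.395344920687263 [0.54119771 0.17037185 0.01969569 1.0944576  0.42891617]
[ 0.2  0.3 -0.2 -0.6  2.1  0.2 -0.6 -0.1  2.1 -1.6  0.5  0.3 -0.3  0.3
  0.3 -0.6  0.3 -1.9]
boss [0.5412 0.1704 0.2056]
pa [0.5427 0.0944 0.14  ]
pb [0.5397 0.2464 0.14  ]
hub [0.4621 0.1688 0.1808]
knob [0.412  0.1678 0.2067]
base [0.5412 0.1704 0.    ]
8.39534492073536 [0.54119771 0.17037184 0.01969555 1.09445761 0.42891516]
[ 0.2  0.3 -0.2 -0.6  2.1  0.2 -0.6 -0.1  2.1 -1.6  0.5  0.3 -0.3  0.3
  0.3 -0.6  0.3 -1.9]
boss [0.5412 0.1704 0.2056]
pa [0.5427 0.0944 0.14  ]
pb [0.5397 0.2464 0.14  ]
hub [0.4621 0.1688 0.1808]
knob [0.412  0.1678 0.2067]
base [0.5412 0.1704 0.    ]
flask [ 0.593 -0.214]
plates [ 0.4 -0. ]
stopper [0.618 0.006]
beaker [ 0.733 -0.035]
wash [0.74  0.321]
burner [0.484 0.449]
bottle [ 0.763 -0.277]
```

```bash
cat > go.py <<'E'
from h import *
import sys
def rel(p,Rt,T=None):
    T=Tt() if T is None else T
    print('shift',(T[:3,:3].T@(np.array(p)-T[:3,3])).round(4),'rotvec',R.from_matrix(T[:3,:3].T@Rt).as_rotvec(degrees=True).round(1))
def Rl(lean,yaw=91.1): return R.from_euler('xyz',[180,0,yaw],degrees=True).as_matrix()@R.from_euler('x',lean,degrees=True).as_matrix()
E
python3 -c "
from go import *
from fit import model
Rt=Rl(30); m=model([.5412,.1704,.0197,1.094,.43]); B=m['hub']-.047*np.array([-.02,1,0]); g=B+.017*Rt[:,2]-.001*Rt[:,1]
print(B,g); pre=g-.1*Rt[:,2]; print(pre); rel(pre+[0,0,.02],Rt)"
```

```text
[0.46308153 0.12184235 0.18084523] [0.45371724 0.12166254 0.1666228 ]
[0.50370802 0.12262242 0.25322534]
shift [ 0.5166 -0.5073 -0.0418] rotvec [ 25.8 -19.  -70.9]
```

```bash
r='x'; python3 -m handwheel '[[[0.05,-0.05,-0.06],[0,0,0],0.022],[[0.517,-0.507,-0.06],[25.8,-19,-70.9],0.022],[[0.517,-0.507,-0.06],[25.8,-19,-70.9],0.022],[[0.517,-0.507,-0.06],[25.8,-19,-70.9],0.022],[[0.517,-0.507,-0.06],[25.8,-19,-70.9],0.022]]'
python3 -c "
from go import *
rel([.5037,.1226,.2732],Rl(30))"
```

```text
clock: 0.78
tcp_pos: [0.3096, -0.2554, 0.2792]
eef_rot: [-163.2, 4.9, 58.9]
wrist_force: [1.1, 0.2, -0.2]
grip_width: 0.257
finger_force: 0.0
shift [ 0.4229 -0.0368 -0.0206] rotvec [ 11.5  -8.4 -31.5]
```

```bash
python3 -m handwheel '[[[0.423,-0.037,-0.02],[11.5,-8.4,-31.5],0.022],[[0.423,-0.037,-0.02],[11.5,-8.4,-31.5],0.022],[[0.423,-0.037,-0.02],[11.5,-8.4,-31.5],0.022],[[0.423,-0.037,-0.02],[11.5,-8.4,-31.5],0.022],[[0.423,-0.037,-0.02],[11.5,-8.4,-31.5],0.022]]'
python3 -m handwheel '[[[0.11,0,0],[0,0,0],0.022]]'
python3 -c "
from go import *
rel([.5037,.1226,.2532],Rl(30))"
```

```text
clock: 1.4
tcp_pos: [0.4537, 0.0225, 0.2739]
eef_rot: [-150.0, 0.0, 90.9]
wrist_force: [0.7, -1.2, 0.3]
grip_width: 0.254
finger_force: 0.0
clock: 1.52
tcp_pos: [0.4531, 0.0847, 0.2735]
eef_rot: [-150.1, 0.0, 90.8]
wrist_force: [0.4, -0.4, 0.6]
grip_width: 0.262
finger_force: 0.0
shift [ 0.0372  0.0544 -0.0079] rotvec [ 0.1 -0.1 -0.3]
```

```bash
python3 -m handwheel '[[[0.037,0.054,-0.008],[0,0,-0.3],0.022],[[0.037,0.054,-0.008],[0,0,-0.3],0.022],[[0.037,0.054,-0.008],[0,0,-0.3],0.022]]'
python3 -c "
from go import *
cap('wrist','wrist1'); cap('side','side1'); cap('scene','scene1')
from fit import model
Rt=Rl(30); m=model([.5412,.1704,.0197,1.094,.43]);B=m['hub']-.047*np.array([-.02,1,0])
for n in('wrist1','side1','scene1'):print(n,proj(n,[B,m['hub'],m['boss'],m['knob']]).round(0).tolist())
rel([.4537,.1217,.1666],Rt)
a=cv2.imread('pics/wrist1.png');b=cv2.imread('pics/side1.png')[200:350,200:350]
cv2.imwrite('pics/m1.png',np.hstack([cv2.resize(a,(533,400)),cv2.resize(b,(267,267),interpolation=2)[0:267].repeat(1,0) if 0 else cv2.copyMakeBorder(cv2.resize(b,(267,267),interpolation=2),0,133,0,0,0)]))"
```

```text
clock: 1.9
tcp_pos: [0.5022, 0.1202, 0.2539]
eef_rot: [-150.0, -0.1, 91.1]
wrist_force: [-0.9, 0.2, 0.2]
grip_width: 0.257
finger_force: 0.0
wrist1 [[331.0, 236.0], [332.0, 168.0], [449.0, 182.0], [246.0, 167.0]]
side1 [[316.0, 279.0], [300.0, 289.0], [273.0, 263.0], [318.0, 289.0]]
scene1 [[344.0, 205.0], [362.0, 202.0], [372.0, 216.0], [358.0, 182.0]]
shift [0.0027 0.002  0.1007] rotvec [ 0.1 -0.2 -0. ]
```

View pics/m1.png

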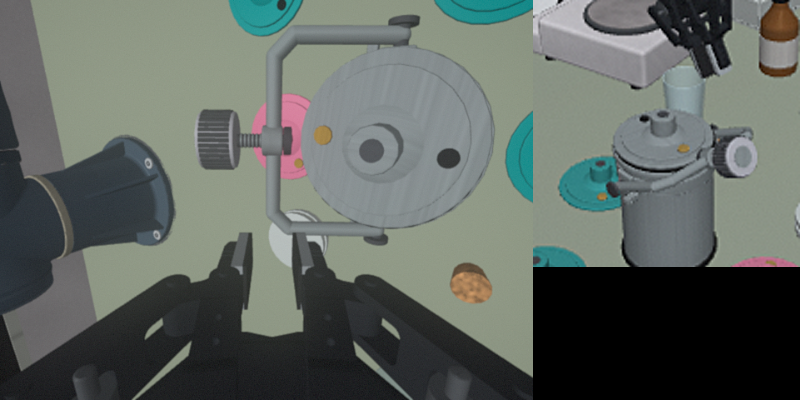

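The wrist view (scaled by 0.83) matches the model. The bar is at about (274,197) where (276,197) was predicted, and the boss is at (372,151) against (374,152). I'll go down with the fingers nearly closed.

```bash
python3 -m handwheel '[[[0.005,0.001,0.03],[0,0,0],0.02],[[0.005,0.001,0.06],[0,0,0],0.02],[[0.005,0.001,0.08],[0,0,0],0.02],[[0.005,0.001,0.08],[0,0,0],0.02]]'; python3 -m handwheel '[[[0,0,0.01],[0,0,0],0.02],[[0,0,0.02],[0,0,0],0.02],[[0,0,0.02],[0,0,0],0.02]]'
python3 -c "
from go import *
cap('wrist','wrist2'); rel([.4537,.1217,.1666],Rl(30))"
```

```text
clock: 2.55
tcp_pos: [0.4625, 0.1242, 0.1844]
eef_rot: [-150.0, -0.1, 91.0]
wrist_force: [0.6, 0.5, -0.2]
grip_width: 0.232
finger_force: 0.0
clock: 2.92
tcp_pos: [0.4529, 0.1246, 0.1666]
eef_rot: [-150.0, -0.1, 91.0]
wrist_force: [-0.3, -0.4, 0.3]
grip_width: 0.233
finger_force: 0.0
shift [-0.003   0.0005  0.0002] rotvec [ 0.1 -0.1  0. ]
```

View pics/wrist2.png

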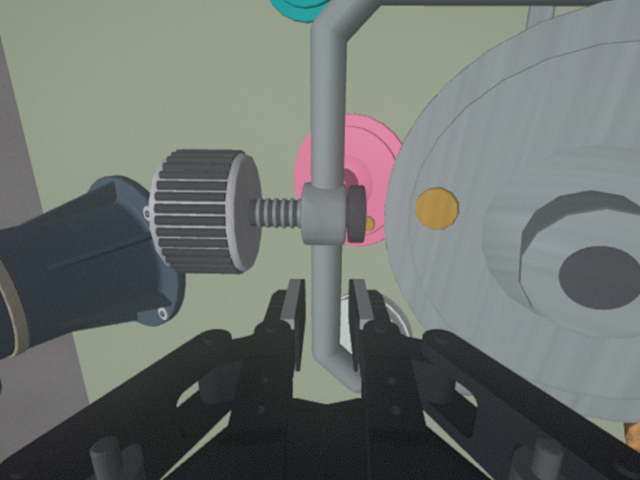

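The bar at about x=327 lies centred between the pads (295–360), so I'll close the fingers and compute the arc.

```bash
python3 -m handwheel '[[[0,0,0],[0,0,0],0.0],[[0,0,0],[0,0,0],0.0],[[0,0,0],[0,0,0],0.0],[[0,0,0],[0,0,0],0.0]]'
python3 -c "
from go import *
P=Tt()[:3,3]+Tt()[:3,:3]@[0,0,-.017]; print(P); r=np.hypot(P[0]-.5412,P[2]-.14);a0=np.arctan2(-(P[0]-.5412+.0009),P[2]-.14);print(r,a0)
a0=1.094
f=lambda a:np.array([-.089*np.sin(a),.089*np.cos(a)])
M=lambda d:np.array([.866*d[0]-.5*d[1],-.5*d[0]-.866*d[1]])
A=np.linspace(a0,0,16)
for i in range(0,15,5):
  print([M(f(A[j])-f(A[i])).round(4).tolist() for j in range(i+1,i+6)])"
```

```text
clock: 3.48
tcp_pos: [0.453, 0.1247, 0.1674]
eef_rot: [-150.0, -0.1, 91.0]
wrist_force: [-5.5, -0.9, 5.5]
grip_width: 0.117
finger_force: 58.5
[0.46153756 0.1248194  0.18212956]
0.09011661675587564 1.079624730544268
[[-0.0001, -0.0065], [0.0003, -0.013], [0.0012, -0.0194], [0.0026, -0.0257], [0.0044, -0.032]]
[[0.0023, -0.0061], [0.0049, -0.012], [0.0081, -0.0177], [0.0116, -0.0231], [0.0155, -0.0283]]
[[0.0043, -0.0049], [0.0089, -0.0094], [0.0138, -0.0137], [0.0191, -0.0175], [0.0246, -0.0209]]
```

Gripped: the width is 10 mm and the force 58 N. Now I'll swing through the first two thirds.

```bash
python3 -m handwheel '[[[0,0,-0.0065],[0,0,0],0],[[0,0.0003,-0.013],[0,0,0],0],[[0,0.0012,-0.0194],[0,0,0],0],[[0,0.0026,-0.0257],[0,0,0],0],[[0,0.0044,-0.032],[0,0,0],0]]'; python3 -m handwheel '[[[0,0.0023,-0.0061],[0,0,0],0],[[0,0.0049,-0.012],[0,0,0],0],[[0,0.0081,-0.0177],[0,0,0],0],[[0,0.0116,-0.0231],[0,0,0],0],[[0,0.0155,-0.0283],[0,0,0],0]]'
python3 -c "
from go import *
P=Tt()[:3,3]+Tt()[:3,:3]@[0,0,-.017]; print(P,np.hypot(P[0]-.5412,P[2]-.14),np.arctan2(-(P[0]-.5412),P[2]-.14))"
```

```text
clock: 4.1
tcp_pos: [0.4716, 0.1249, 0.1919]
eef_rot: [-149.8, -0.1, 91.1]
wrist_force: [-10.9, -0.5, -5.7]
grip_width: 0.113
finger_force: 58.2
clock: 4.72
tcp_pos: [0.4988, 0.1251, 0.2102]
eef_rot: [-149.7, -0.1, 91.1]
wrist_force: [-14.4, -3.8, 10.2]
grip_width: 0.116
finger_force: 58.4
[0.50736798 0.12528058 0.22488747] 0.09138100898009884 0.3792569740650233
```

```bash
python3 -m handwheel '[[[0,0.0043,-0.0049],[0,0,0],0],[[0,0.0089,-0.0094],[0,0,0],0],[[0,0.0138,-0.0137],[0,0,0],0],[[0,0.0191,-0.0175],[0,0,0],0],[[0,0.0191,-0.0175],[0,0,0],0]]'; python3 -m handwheel '[[[0,0.003,-0.0018],[0,0,0],0],[[0,0.0055,-0.0034],[0,0,0],0],[[0,0.0055,-0.0034],[0,0,0],0]]'
python3 -c "
from go import *
P=Tt()[:3,3]+Tt()[:3,:3]@[0,0,-.017]; print(P,np.hypot(P[0]-.5412,P[2]-.14),np.arctan2(-(P[0]-.5412),P[2]-.14))"
```

```text
clock: 5.35
tcp_pos: [0.5256, 0.1254, 0.2179]
eef_rot: [-150.0, -0.1, 91.1]
wrist_force: [-8.8, -5.1, 24.2]
grip_width: 0.113
finger_force: 59.0
clock: 5.72
tcp_pos: [0.5322, 0.1255, 0.2186]
eef_rot: [-150.0, -0.1, 91.1]
wrist_force: [-8.4, -5.2, 27.2]
grip_width: 0.117
finger_force: 58.9
[0.54065932 0.12559461 0.23330848] 0.09331005126029485 0.005794482316370031
```

```bash
python3 -m handwheel '[[[0,0.001,-0.002],[0,0,0],0],[[0,0.001,-0.002],[0,0,0],0]]'; python3 -m handwheel '[[[0,0.0017,-0.001],[0,0,0],0],[[0,0.0017,-0.001],[0,0,0],0]]'
python3 -c "
from go import *
cap('side','side2'); cap('scene','scene2')
a=cv2.imread('pics/scene2.png')[150:300,310:430];b=cv2.imread('pics/side2.png')[200:350,215:335]
cv2.imwrite('pics/m2.png',np.hstack([cv2.resize(i,(400,500),interpolation=2) for i in(a,b)]))"
```

```text
clock: 5.98
tcp_pos: [0.5337, 0.1255, 0.2187]
eef_rot: [-150.0, -0.1, 91.1]
wrist_force: [-7.9, -5.2, 18.7]
grip_width: 0.112
finger_force: 59.1
clock: 6.22
tcp_pos: [0.5342, 0.1255, 0.2187]
eef_rot: [-149.7, -0.0, 91.1]
wrist_force: [-17.3, -4.9, 21.9]
grip_width: 0.116
finger_force: 59.0
```

View pics/m2.png

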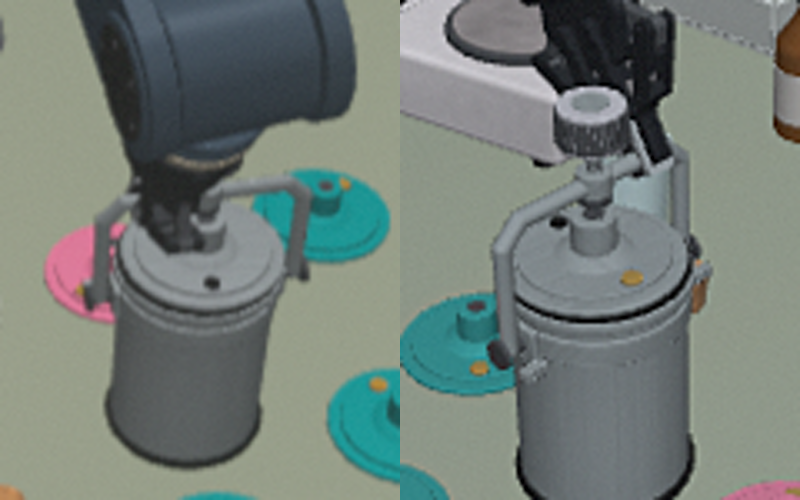

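The bail is upright against its stop: in the side view the knob is at about (592,120), directly over the boss, and the lid is seated. I'll release, back off and go above the knob.

```bash
python3 -m handwheel '[[[0,0,0],[0,0,0],0.026],[[0,0,0],[0,0,0],0.026],[[0,0,0],[0,0,0],0.026]]'; python3 -m handwheel '[[[0,0,-0.03],[0,0,0],0.026],[[0,0,-0.07],[0,0,0],0.026],[[0,0,-0.11],[0,0,0],0.026],[[0,0,-0.13],[0,0,0],0.085]]'
python3 -c "
from go import *
print(arm.get_obs()['joints'].round(1)); cap('side','side3'); cap('scene','scene3')
from fit import model
m=model([.5412,.1704,.0197,0,.43])
for n in('side3','scene3'):print(n,proj(n,[m['knob'],m['hub'],m['boss']]).round(1).tolist())
rel([.5412,.1704,.33],Rl(0))
a=cv2.imread('pics/scene3.png')[150:300,310:430];b=cv2.imread('pics/side3.png')[200:350,215:335]
cv2.imwrite('pics/m3.png',np.hstack([cv2.resize(i,(400,500),interpolation=2) for i in(a,b)]))"
```

```text
clock: 6.7
tcp_pos: [0.5365, 0.1261, 0.2162]
eef_rot: [-150.1, -0.1, 91.0]
wrist_force: [0.3, -1.1, -0.3]
grip_width: 0.304
finger_force: 0.0
clock: 7.2
tcp_pos: [0.6021, 0.1271, 0.3307]
eef_rot: [-150.2, -0.1, 91.0]
wrist_force: [0.1, 0.1, -0.2]
grip_width: 0.501
finger_force: 0.0
[  6.4  39.5  54.9   3.1 115.2   5.9]
side3 [[271.4, 230.2], [272.4, 254.0], [272.8, 263.4]]
scene3 [[375.0, 189.5], [373.0, 208.1], [372.2, 215.5]]
shift [ 0.0444 -0.052   0.0301] rotvec [-29.7  -0.1  -0. ]
```

View pics/m3.png

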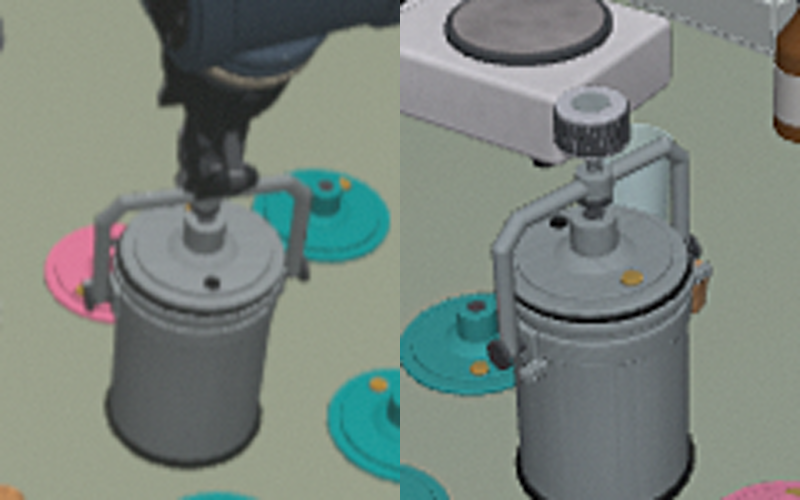

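```bash
python3 -m handwheel '[[[0.044,-0.067,0.004],[-29.7,0,0],0.085],[[0.044,-0.067,0.004],[-29.7,0,0],0.085],[[0.044,-0.067,0.004],[-29.7,0,0],0.085],[[0.044,-0.067,0.004],[-29.7,0,0],0.085]]'
python3 -c "
from go import *
cap('wrist','wrist4'); 
from fit import model
m=model([.5412,.1704,.0197,0,.43]); print(arm.get_obs()['joints'].round(1))
print(proj('wrist4',[m['knob'],m['hub'],m['boss'],m['pa'],m['pb'],m['knob']+[.022,0,0],m['knob']+[0,.022,0]]).round(1).tolist())
"
```

```text
clock: 7.8
tcp_pos: [0.5385, 0.1701, 0.3594]
eef_rot: [-179.8, -0.1, 91.1]
wrist_force: [0.1, -0.1, 0.0]
grip_width: 0.995
finger_force: 0.0
[12.7 16.4 81.8  0.2 82.2 11.6]
[[331.9, 243.1], [331.2, 221.1], [331.0, 214.3], [330.3, 264.7], [330.7, 125.9], [364.6, 243.8], [332.7, 211.3]]
```

View pics/wrist4.png

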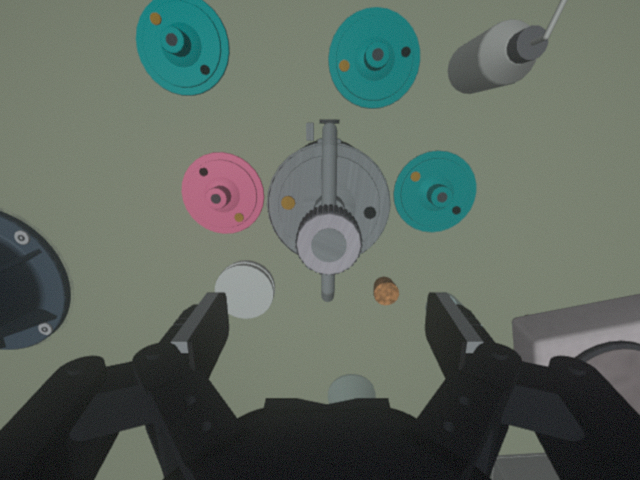

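The knob face centre is at (329,244) against a predicted (332,243), so I'll correct by about 2 mm in x. Next I'll wind joint 6 back while going down around the knob.

```bash
python3 -m handwheel '[[[0,0.001,0],[0,0,-10.7],0.085],[[0,0.001,0],[0,0,-21.4],0.085],[[0,0.001,0],[0,0,-32.1],0.085],[[0,0.001,0],[0,0,-42.8],0.085],[[0,0.001,0],[0,0,-53.5],0.085]]'; python3 -m handwheel '[[[0,0,0.01],[0,0,-10.7],0.085],[[0,0,0.02],[0,0,-21.4],0.085],[[0,0,0.03],[0,0,-32.1],0.085],[[0,0,0.04],[0,0,-42.8],0.085],[[0,0,0.05],[0,0,-53.5],0.085]]';python3 -m handwheel '[[[0,0,0],[0,0,-10.7],0.085],[[0,0,0],[0,0,-21.4],0.085],[[0,0,0],[0,0,-32.1],0.085],[[0,0,0],[0,0,-42.8],0.085],[[0,0,0],[0,0,-53.5],0.085]]'; python3 -m handwheel '[[[0,0,0],[0,0,-9],0.085],[[0,0,0],[0,0,-9],0.085]]'
python3 -c "
from go import *
print(arm.get_obs()['joints'].round(1)); T=Tt(); print((T[:3,:3].T@(np.array([.5393,.170,.252])-T[:3,3])).round(4))"
```

```text
clock: 8.48
tcp_pos: [0.5417, 0.1696, 0.3576]
eef_rot: [-179.8, -0.5, 144.9]
wrist_force: [-0.1, -0.6, -0.6]
grip_width: 0.992
finger_force: 0.0
clock: 9.1
tcp_pos: [0.5414, 0.1696, 0.3072]
eef_rot: [179.8, -0.5, -161.6]
wrist_force: [-0.1, -0.5, 0.6]
grip_width: 0.994
finger_force: 0.0
clock: 9.72
tcp_pos: [0.5415, 0.1696, 0.3075]
eef_rot: [179.5, -0.1, -108.2]
wrist_force: [0.1, -0.5, 0.7]
grip_width: 0.999
finger_force: 0.0
clock: 9.98
tcp_pos: [0.5414, 0.1697, 0.3078]
eef_rot: [179.5, 0.0, -99.6]
wrist_force: [-0.7, 0.1, 0.6]
grip_width: 0.998
finger_force: 0.0
[  12.6   18.4   86.1    0.2   76.  -157.9]
[0.0001 0.0017 0.0558]
```

```bash
python3 -m handwheel '[[[0,0.001,0.03],[0,0,0],0.085],[[0,0.001,0.056],[0,0,0],0.085],[[0,0.001,0.056],[0,0,0],0.085]]'; python3 -m handwheel '[[[0,0,0],[0,0,0],0.03],[[0,0,0],[0,0,0],0.03],[[0,0,0],[0,0,0],0.03],[[0,0,0],[0,0,0],0.03]]'
python3 -c "
from go import *
cap('side','side5');b=cv2.imread('pics/side5.png')[180:330,200:350]
cv2.imwrite('pics/m5.png',cv2.resize(b,(500,500),interpolation=2))"
```

```text
clock: 10.35
tcp_pos: [0.5392, 0.1699, 0.251]
eef_rot: [179.5, -0.0, -99.7]
wrist_force: [-0.5, 0.3, 1.3]
grip_width: 0.996
finger_force: 0.0
clock: 10.85
tcp_pos: [0.5398, 0.1705, 0.2544]
eef_rot: [179.8, 0.1, -99.5]
wrist_force: [-4.1, -0.3, 5.3]
grip_width: 0.498
finger_force: 59.9
```

View pics/m5.png

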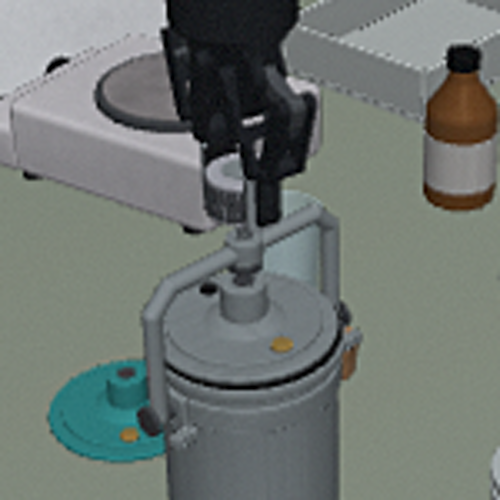

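The knob is held between the pads (42.5 mm, 60 N), around (230,190) in the picture. First screwing stroke.

```bash
python3 -m handwheel '[[[0,0,0.0002],[0,0,10.7],0.03],[[0,0,0.0005],[0,0,21.4],0.03],[[0,0,0.0007],[0,0,32.1],0.03],[[0,0,0.001],[0,0,42.8],0.03],[[0,0,0.0012],[0,0,53.5],0.03]]'; python3 -m handwheel '[[[0,0,0.0002],[0,0,10.7],0.03],[[0,0,0.0005],[0,0,21.4],0.03],[[0,0,0.0007],[0,0,32.1],0.03],[[0,0,0.001],[0,0,42.8],0.03],[[0,0,0.0012],[0,0,53.5],0.03]]'
python3 -c "
from go import *
o=arm.get_obs();print(o['joints'].round(1),o['moment'])"
```

```text
clock: 11.52
tcp_pos: [0.5401, 0.1702, 0.2532]
eef_rot: [179.9, -0.1, -153.3]
wrist_force: [-1.8, -1.4, 5.3]
grip_width: 0.498
finger_force: 60.0
clock: 12.15
tcp_pos: [0.5401, 0.1699, 0.252]
eef_rot: [-180.0, -0.1, 153.2]
wrist_force: [-1.8, -4.0, 5.7]
grip_width: 0.499
finger_force: 60.0
[ 12.7  20.7  90.7   0.1  68.7 -50.5] [-0.70623839  0.34788029  0.05189893]
```

```bash
python3 -m handwheel '[[[0,0,0.0002],[0,0,10.7],0.03],[[0,0,0.0005],[0,0,21.4],0.03],[[0,0,0.0007],[0,0,32.1],0.03],[[0,0,0.001],[0,0,42.8],0.03],[[0,0,0.0012],[0,0,53.5],0.03]]'; python3 -m handwheel '[[[0,0,0.0002],[0,0,10.7],0.03],[[0,0,0.0005],[0,0,21.4],0.03],[[0,0,0.0007],[0,0,32.1],0.03],[[0,0,0.001],[0,0,42.8],0.03],[[0,0,0.0012],[0,0,53.5],0.03]]';python3 -m handwheel '[[[0,0,0.0002],[0,0,10.7],0.03],[[0,0,0.0005],[0,0,21.4],0.03],[[0,0,0.0007],[0,0,32.1],0.03],[[0,0,0.001],[0,0,42.8],0.03],[[0,0,0.0012],[0,0,53.5],0.03]]';python3 -m handwheel '[[[0,0,0.0002],[0,0,10.7],0.03],[[0,0,0.0005],[0,0,21.4],0.03],[[0,0,0.0007],[0,0,32.1],0.03],[[0,0,0.0009],[0,0,40],0.03],[[0,0,0.0009],[0,0,40],0.03]]'
python3 -c "
from go import *
o=arm.get_obs();print(o['joints'].round(1),o['moment'])"
```

```text
clock: 12.78
tcp_pos: [0.5399, 0.1696, 0.2508]
eef_rot: [-179.8, -0.1, 99.7]
wrist_force: [-3.7, -4.9, 6.2]
grip_width: 0.498
finger_force: 60.1
clock: 13.4
tcp_pos: [0.5395, 0.1697, 0.2496]
eef_rot: [-179.8, 0.1, 46.2]
wrist_force: [-6.3, -4.3, 7.8]
grip_width: 0.5
finger_force: 60.2
clock: 14.02
tcp_pos: [0.5393, 0.17, 0.2484]
eef_rot: [-180.0, 0.3, -7.3]
wrist_force: [-7.7, -2.2, 8.6]
grip_width: 0.5
finger_force: 60.3
clock: 14.65
tcp_pos: [0.5394, 0.1703, 0.2475]
eef_rot: [179.9, 0.2, -47.1]
wrist_force: [-6.1, -0.5, 7.9]
grip_width: 0.496
finger_force: 60.3
[ 12.7  20.9  91.1   0.2  68.2 149.8] [-0.1987951   1.03890425 -0.13263724]
```

```bash
python3 -m handwheel '[[[0,0,0],[0,0,0],0.075],[[0,0,0],[0,0,0],0.075],[[0,0,0],[0,0,0],0.075]]'; python3 -m handwheel '[[[0,0,0],[0,0,-10.7],0.075],[[0,0,0],[0,0,-21.4],0.075],[[0,0,0],[0,0,-32.1],0.075],[[0,0,0],[0,0,-42.8],0.075],[[0,0,0],[0,0,-53.5],0.075]]'; python3 -m handwheel '[[[0,0,0],[0,0,-10.7],0.075],[[0,0,0],[0,0,-21.4],0.075],[[0,0,0],[0,0,-32.1],0.075],[[0,0,0],[0,0,-42.8],0.075],[[0,0,0],[0,0,-53.5],0.075]]'; python3 -m handwheel '[[[0,0,0],[0,0,-10.7],0.075],[[0,0,0],[0,0,-21.4],0.075],[[0,0,0],[0,0,-32.1],0.075],[[0,0,0],[0,0,-42.8],0.075],[[0,0,0],[0,0,-53.5],0.075]]'; python3 -m handwheel '[[[0,0,0],[0,0,-10.7],0.075],[[0,0,0],[0,0,-21.4],0.075],[[0,0,0],[0,0,-32.1],0.075],[[0,0,0],[0,0,-42.8],0.075],[[0,0,0],[0,0,-53.5],0.075]]'; python3 -m handwheel '[[[0,0,0],[0,0,-10.7],0.075],[[0,0,0],[0,0,-21.4],0.075],[[0,0,0],[0,0,-32.1],0.075],[[0,0,0],[0,0,-42.8],0.075],[[0,0,0],[0,0,-53.5],0.075]]'; python3 -m handwheel '[[[0,0,0],[0,0,-10.7],0.075],[[0,0,0],[0,0,-21.4],0.075],[[0,0,0],[0,0,-32.1],0.075],[[0,0,0],[0,0,-38],0.075],[[0,0,0],[0,0,-38],0.075]]'
python3 -c "
from go import *
o=arm.get_obs();print(o['joints'].round(1),o['moment'])"
```

```text
clock: 15.02
tcp_pos: [0.5399, 0.1703, 0.2463]
eef_rot: [179.9, 0.2, -47.0]
wrist_force: [0.1, -0.5, 0.2]
grip_width: 0.879
finger_force: 0.0
clock: 15.65
tcp_pos: [0.5399, 0.1703, 0.2462]
eef_rot: [-179.9, 0.2, 6.9]
wrist_force: [-0.1, -0.7, -0.2]
grip_width: 0.877
finger_force: 0.0
clock: 16.27
tcp_pos: [0.5399, 0.1703, 0.2462]
eef_rot: [-179.8, 0.0, 60.4]
wrist_force: [0.1, 0.2, -0.6]
grip_width: 0.876
finger_force: 0.0
clock: 16.9
tcp_pos: [0.5399, 0.1703, 0.2462]
eef_rot: [-179.8, -0.2, 113.9]
wrist_force: [-0.2, -0.4, 0.3]
grip_width: 0.88
finger_force: 0.0
clock: 17.52
tcp_pos: [0.5399, 0.1703, 0.2462]
eef_rot: [179.9, -0.2, 167.4]
wrist_force: [0.1, 0.8, -0.9]
grip_width: 0.88
finger_force: 0.0
clock: 18.15
tcp_pos: [0.5399, 0.1703, 0.2462]
eef_rot: [179.8, -0.1, -139.1]
wrist_force: [-0.4, -0.4, 0.2]
grip_width: 0.876
finger_force: 0.0
clock: 18.77
tcp_pos: [0.5399, 0.1703, 0.2462]
eef_rot: [179.8, 0.1, -101.5]
wrist_force: [-0.3, 0.1, -0.4]
grip_width: 0.876
finger_force: 0.0
[  12.7   21.    91.1    0.2   68.1 -155.8] [ 0.01834938 -0.02999865 -0.01294219]
```

```bash
python3 -m handwheel '[[[0,0,-0.002],[0,0,0],0.075],[[0,0,-0.002],[0,0,0],0.03],[[0,0,-0.002],[0,0,0],0.03],[[0,0,-0.002],[0,0,0],0.03],[[0,0,-0.002],[0,0,0],0.03]]'; python3 -m handwheel '[[[0,0,0.0002],[0,0,10.7],0.03],[[0,0,0.0005],[0,0,21.4],0.03],[[0,0,0.0007],[0,0,32.1],0.03],[[0,0,0.001],[0,0,42.8],0.03],[[0,0,0.0012],[0,0,53.5],0.03]]';python3 -m handwheel '[[[0,0,0.0002],[0,0,10.7],0.03],[[0,0,0.0005],[0,0,21.4],0.03],[[0,0,0.0007],[0,0,32.1],0.03],[[0,0,0.001],[0,0,42.8],0.03],[[0,0,0.0012],[0,0,53.5],0.03]]';python3 -m handwheel '[[[0,0,0.0002],[0,0,10.7],0.03],[[0,0,0.0005],[0,0,21.4],0.03],[[0,0,0.0007],[0,0,32.1],0.03],[[0,0,0.001],[0,0,42.8],0.03],[[0,0,0.0012],[0,0,53.5],0.03]]'
python3 -c "
from go import *
o=arm.get_obs();print(o['joints'].round(1),o['moment'])"
```

```text
clock: 19.4
tcp_pos: [0.5397, 0.1704, 0.2485]
eef_rot: [179.8, 0.1, -101.5]
wrist_force: [-3.5, 0.5, 5.5]
grip_width: 0.493
finger_force: 60.2
clock: 20.02
tcp_pos: [0.54, 0.1702, 0.2474]
eef_rot: [179.8, -0.1, -155.3]
wrist_force: [-0.9, -1.2, 4.7]
grip_width: 0.501
finger_force: 60.1
clock: 20.65
tcp_pos: [0.5401, 0.1699, 0.2462]
eef_rot: [-180.0, -0.2, 151.2]
wrist_force: [-2.1, -2.8, 5.4]
grip_width: 0.506
finger_force: 60.1
clock: 21.28
tcp_pos: [0.5398, 0.1697, 0.2451]
eef_rot: [-179.8, -0.1, 97.7]
wrist_force: [-3.9, -4.4, 8.1]
grip_width: 0.501
finger_force: 60.3
[12.7 21.  91.2  0.1 67.9  5. ] [-0.75806732  0.53567048  0.06766337]
```

```bash
python3 -m handwheel '[[[0,0,0.0002],[0,0,10.7],0.03],[[0,0,0.0005],[0,0,21.4],0.03],[[0,0,0.0007],[0,0,32.1],0.03],[[0,0,0.001],[0,0,42.8],0.03],[[0,0,0.0012],[0,0,53.5],0.03]]'; python3 -c "
from go import *
o=arm.get_obs();print(o['joints'].round(1),o['moment'])"; python3 -m handwheel '[[[0,0,0.0002],[0,0,10],0.03],[[0,0,0.0004],[0,0,20],0.03]]'; python3 -c "
from go import *
o=arm.get_obs();print(o['joints'].round(1),o['moment'])"; python3 -m handwheel '[[[0,0,0.0002],[0,0,8],0.03]]'; python3 -c "
from go import *
o=arm.get_obs();print(o['joints'].round(1),o['moment'])"
```

```text
clock: 21.9
tcp_pos: [0.5395, 0.1697, 0.244]
eef_rot: [-179.8, 0.2, 44.2]
wrist_force: [-7.7, -4.1, 9.8]
grip_width: 0.5
finger_force: 60.5
[12.7 21.1 91.3  0.1 67.8 58.5] [-0.81104433  0.94079383  0.12421484]
clock: 22.15
tcp_pos: [0.5394, 0.1698, 0.2436]
eef_rot: [-179.9, 0.2, 24.2]
wrist_force: [-7.1, -3.7, 10.7]
grip_width: 0.501
finger_force: 60.5
[12.7 21.1 91.3  0.1 67.8 78.5] [-0.81475739  1.12230627  0.14466845]
clock: 22.28
tcp_pos: [0.5394, 0.1699, 0.2435]
eef_rot: [-179.9, 0.2, 16.3]
wrist_force: [-8.9, -3.6, 10.5]
grip_width: 0.501
finger_force: 60.5
[12.7 21.1 91.3  0.1 67.8 86.4] [-0.71211993  1.16738778  0.1816425 ]
```

```bash
m='import h;o=h.arm.get_obs();print(o["joints"][5].round(1),o["moment"][2].round(3))'
python3 -m handwheel '[[[0,0,0.0001],[0,0,6],0.03]]'|tail -1; python3 -c "$m"; python3 -m handwheel '[[[0,0,0.0001],[0,0,6],0.03]]'|tail -1; python3 -c "$m"; python3 -m handwheel '[[[0,0,0.0001],[0,0,6],0.03]]'|tail -1; python3 -c "$m"; python3 -m handwheel '[[[0,0,0.0001],[0,0,6],0.03]]'|tail -1; python3 -c "$m"; python3 -m handwheel '[[[0,0,0],[0,0,6],0.03]]'; python3 -c "$m"
```

```text
finger_force: 60.1
92.2 1.878
finger_force: 60.7
98.2 1.747
finger_force: 60.9
104.2 1.587
finger_force: 61.1
110.2 1.497
clock: 22.9
tcp_pos: [0.5409, 0.1698, 0.2433]
eef_rot: [-180.0, 0.0, -13.5]
wrist_force: [-4.0, -2.5, 7.0]
grip_width: 0.497
finger_force: 61.2
116.2 1.397
```

The moment jumped to 1.9 N m and the pads are slipping, so the knob is at its end stop. I'll release, retreat and check.

```bash
python3 -m handwheel '[[[0,0,0],[0,0,0],0.085],[[0,0,0],[0,0,0],0.085],[[0,0,0],[0,0,0],0.085],[[0,0,0],[0,0,0],0.085]]'; python3 -m handwheel '[[[0,0,-0.03],[0,0,0],0.085],[[0,0,-0.07],[0,0,0],0.085],[[0,0,-0.12],[0,0,0],0.085],[[0,0,-0.15],[0,0,0],0.085]]'; python3 -m handwheel '[[[0,0,0],[0,0,0],0.085],[[0,0,0],[0,0,0],0.085]]'
python3 -c "
from go import *
cap('side','side6'); cap('scene','scene6')
from fit import model
m=model([.5412,.1704,.0197,0,10])
for n in('side6','scene6'):print(n,proj(n,[m['knob'],m['hub']]).round(1).tolist())
a=cv2.imread('pics/scene6.png')[150:450,150:500];b=cv2.imread('pics/side6.png')[200:350,215:335]
cv2.imwrite('pics/m6.png',np.hstack([cv2.resize(a,(400,500),interpolation=2),cv2.resize(b,(400,500),interpolation=2)]))"
```

```text
clock: 23.4
tcp_pos: [0.5398, 0.1704, 0.2423]
eef_rot: [-179.9, 0.2, -13.4]
wrist_force: [-0.1, -0.3, -0.0]
grip_width: 0.995
finger_force: 0.0
clock: 23.9
tcp_pos: [0.5406, 0.1701, 0.395]
eef_rot: [-179.9, 0.1, -13.4]
wrist_force: [1.2, 0.4, -0.2]
grip_width: 0.994
finger_force: 0.0
clock: 24.15
tcp_pos: [0.5401, 0.17, 0.3914]
eef_rot: [-180.0, 0.3, -13.4]
wrist_force: [-0.2, 0.1, -1.0]
grip_width: 0.995
finger_force: 0.0
side6 [[271.6, 235.5], [272.4, 254.0]]
scene6 [[374.6, 193.6], [373.0, 208.1]]
```

View pics/m6.png

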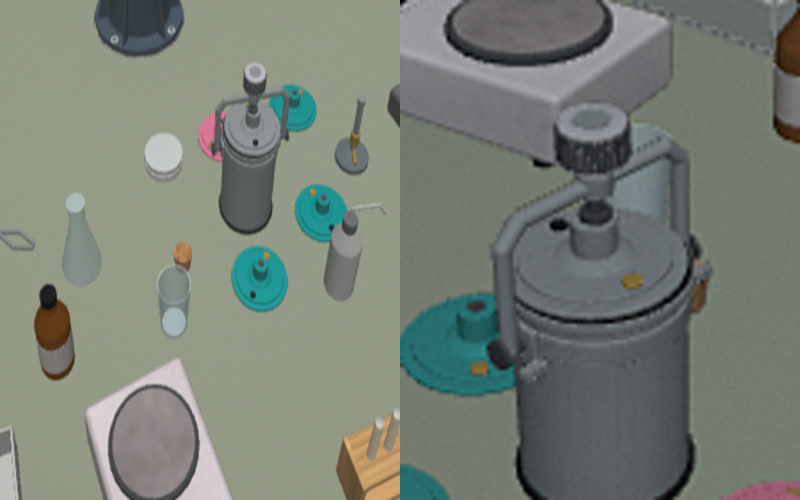

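The side view has the knob face at crop (592,119), which is image row 235.7; fully down predicts 235.5. The foot sits on the boss, the lid is level, and all the bystanders are standing.

```bash
python3 -c "
from h import *
print(arm.close_job())"
```

```text
the job is handed in; nothing more can be done
None
```

The jar is clamped shut and the job handed in at about 24 s: the bail is upright at its stop, the knob was turned until it met its end stop, the lid looks level and tight in the last pictures, and the bystanders in view are standing undisturbed.

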